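Change the roll on the label dispenser

ROBOT

A 6-joint arm with a two-finger parallel gripper is mounted at the origin on a cart in front of the work surface, level with it; the furniture and walls round the work are solid. World frame = base frame: x ahead of the robot, y to its left, z up, the work surface at z = 0. Lengths are in m, angles in rad, forces in N, time in s.
With the tool pointing down it reaches from about 0.3 to 0.775 m from the base axis. Payload 14.6 kg.
Tool frame: the origin (TCP) lies at the very end of the fingers, on their centre line; the grasp point (between the pads) lies 19 mm behind it; z points along the fingers, y is the line along which they close (so a half turn about z gives the same grasp; the last joint's range is limited). The gripper opens to 94 mm and grips with 3 to 60 N. Pads are 16 mm wide; open, the fingers measure 119 mm over their backs; the gripper's body (75 mm by 177 mm) begins 78 mm behind the grasp point.
Start: joints at [1.205, 0.3, 1.521, -0, 1.321, -0.067], TCP at [0.162, 0.526, 0.205] pointing down, gripper open.
Joint ranges: [-3.03, 3.03], [-0.79, 2.21], [0.23, 2.52], [-1.04, 4.18], [0, 3.07], [-2.55, 2.55]. Speed limits (rad/s): [2.22, 2.22, 2.57, 3.14, 3.14, 3.14].

INTERFACE

Orientations are given as [roll, pitch, yaw] about the fixed x, y, z axes, in that order (R = Rz(yaw) Ry(pitch) Rx(roll)).
In Python, from station import ctrl gives the robot as it stands. The module is installed in compiled form; this text tells all that it offers.
- The arm moves only by the tool step_arm, never from a script. Its argument "deltas" is a list of rows, each an object with "dp": the shift along the tool's x, y, z scaled (see below), a list of three; "twist": the turn about the tool's z scaled (see below). In form: [{"dp": [tx, ty, tz], "twist": twist}, ...]. A call has 1 to 12 rows; each row shifts and turns the commanded pose from where the row before left it, along the tool's axes as they then stand; what a row does not reach is not made up. The controller multiplies each number of a shift by 0.04 m and each number of a turn by 4 degrees. A row lasts 1/10 s, in which the tool goes at most 50 mm and 8.59 degrees, less where a joint would pass 70% of its speed; a pose out of reach is approached as far as the arm can. A call with a number of a shift or a turn outside -1 to 1 is refused whole. A call with a gripper value outside its range is refused whole. "gripper" is the opening, from -1 (shut) to 1 (fully open), set as the call begins (left out, the last holds). The fingers move at their own pace and stop on an object; "squeeze" is the grip in N (left out, the last holds). Time passes only in rows, so rows that do not move let the fingers close. It gives the time, the measured TCP pose, the force, the opening and the grip force at its end, in the units of the state.
- ctrl.get_obs(): the state, without advancing time (a new reading comes with each control period).
- ctrl.camera(name): name is "scene" or "top" or "wrist"; returns (picture, depth): 480x640x3 uint8, red, green, blue; 480x640 float32, m along the optical axis (not along the pixel's ray), 0 where there is no reading.
- ctrl.get_calibration(name): a dict with "fx", "fy", "cx", "cy" (pixels), "world_to_cam" (4x4, takes a point from world to camera coordinates); the wrist camera has in their place "hand_eye" (4x4, takes a point from camera to tool coordinates, whose origin is the TCP and whose axes are the flange's). Camera axes: x right, y down, z forward; pixel columns grow to the right and rows downward; lengths in m; the calibration is good to about 2 mm. A picture is of the moment at which its call begins: read the wrist's pose just before it. get_calibration takes no time and is no camera call.
- ctrl.hand_in(): hands the job in; it is judged then, once.
Trained networks look in the newest picture that a camera, given by its name, has taken for a name from the list of things; names that differ only in an ending like _2 or _b are one class to them, and where a whole thing is asked for, a point or a joint stands for the part that bears it (a point fixed in the world has none). Each returns a list of dicts, best first, with "conf" (0 to 1); they miss things now and then, are a little off and sometimes report something else, mostly with a low value. They report only what shows in the picture. A call takes as long as a camera call. They do not tell look-alikes from the thing itself.
- ctrl.spot_in(camera, label): "rect" ([left, top, right, bottom] as shares, 0 to 1, of the picture: columns of its width, rows of its height, round what is visible of it).
- ctrl.cut_out(camera, label): "pixels" (480x640 bool, what is visible of it) and "rect" ([left, top, right, bottom] as shares, 0 to 1, of the picture: columns of its width, rows of its height, round what is visible of it).
The state is a dict: "time_s": time; "qpos": joint angles; "joint_vel": joint speeds; "tau": joint torques, N m; "ee_pos": TCP position; "eef_rot": TCP orientation; "force": force on the tool from outside, world axes, zero at the start; "moment": the same for the moment, N m; "grip_width": finger opening in m; "grip_force": force on a finger pad.
Only numpy, scipy, OpenCV 4.12 (cv2) and the standard library are available. Lean on these libraries where they do the work, as an engineer would, in place of code of your own. Each camera call takes 0.05 s, during which the arm holds its last target. There are 200 camera calls.

TASK

Change the label roll: first take the empty cardboard core off the dispenser's leaning spindle and put it in the open brown scrap box, then pull the drawer open by its handle, take out the label roll with the wide bore and push it onto the spindle until it sits fully home against the flange. Leave the narrow-bored roll standing in the drawer, and do not shift or knock over the other things on the table.

Things in the scene. Friction and masses are not known exactly. Their poses are not given: they have to be found in the camera images.
- spindle: round steel spindle of the label dispenser, 24 mm diameter, leaning 25 degrees from vertical. Origin: centre of the face of its backing flange (60 mm across, 4 mm thick, 62 mm above the table), where a roll comes to rest. Its z axis points out along the spindle to the tip, 60 mm from the origin (straight for 50 mm, then tapering to 12 mm).
- dispenser: foot of the label dispenser, grey, 120x100 mm, 14 mm high, with a peel bar 34 mm high along its front edge (-x); the spindle leans towards that edge. Origin: centre of its underside. Fixed to the table.
- spindle_mid (a point): point on the spindle's axis, 25 mm out from the flange face
- core: empty cardboard core, a tube 33 mm outside, 28 mm inside, 50 mm long, at the start on the spindle against its flange. Origin: centre of one end (the end at the flange); z runs along the tube.
- core_mid (a point): middle of the empty core on its axis, 25 mm from either end
- roll_wide: full label roll, white paper, 48 mm outside, 50 mm high, WIDE bore of 28 mm right through (same bore as the empty core). Stands on end in the drawer. Origin: centre of its lower end, z up along its axis.
- roll_wide_mid (a point): middle of the wide-bored roll on its axis, 25 mm from either end
- roll_narrow: another full label roll, same outside size (48 mm, 50 mm high), NARROW bore of 16 mm: does not fit. Stands in the drawer beside the other. Origin: centre of its lower end, z up.
- scrap_box: open brown box 120x120 mm, 70 mm high, walls and floor 4 mm. Origin: centre of its underside, z up, sides along x and y.
- cabinet: grey drawer unit, 190 mm deep (x), 245 mm wide (y), 100 mm high, with one drawer; fixed. Origin: centre of its underside; the drawer front faces its -x. The two rolls stand side by side in y, about 84 mm apart, on either side of the drawer's middle.
- cabinet_drawer0 (a joint): how far the drawer is pulled out along the cabinet's -x, m: 0 shut, 0.126 fully open. Drawer inside: floor 22 mm above the table, 203 mm wide, 145 mm long, side walls up to 78 mm above the table; when shut it runs from 74 mm before to 71 mm behind the cabinet's origin.
- cabinet_drawer0_handle (a point): middle of the drawer's handle: a level round bar 11 mm thick, 120 mm long along the cabinet's y, axis 35 mm in front of the drawer face, 62 mm above the table
- by_pot_sugar: bystander: white pot with a blue screw lid, 69 mm across, 85 mm high. Origin: centre of its underside.
- by_weight_500: bystander: large steel check weight, 38 mm across, 52 mm high. Origin: centre of its underside.
- by_scoop_cup: bystander: small clear measuring cup, 54 mm across, 46 mm high. Origin: centre of its underside.
- by_tally_counter: bystander: small round grey counter, 63x47x22 mm. Origin: centre of its underside.
- by_date_stamp: bystander: date stamp with red handle, 34x52x70 mm. Origin: centre of its underside.
- by_lid_a: bystander: flat round tin lid, 105 mm across, 9 mm high, lying in front of the drawer unit; the open drawer passes over it. Origin: centre of its underside.
- by_weight_200: bystander: small brass check weight, 28 mm across, 40 mm high, standing on top of the drawer unit. Origin: centre of its underside.
Things that resemble listed ones, but are neither listed nor needed, are in the scene too. Leave any orange look-alike of the core alone.

How it is judged:
On the way, in this order (a step that is already met when the one before it is completed fails the run):
1. the empty core lies in the scrap box (x of core_mid in the frame of scrap_box between -0.06 and 0.06 m and y of core_mid in the frame of scrap_box between -0.06 and 0.06 m and z of core_mid in the frame of scrap_box below 0.06 m and linear speed of core below 0.05 m/s), for 0.2 s.
2. the wide-bored roll is fully home on the spindle (distance between roll_wide_mid and spindle_mid below 0.006 m and angle between the z axis of roll_wide and the z axis of spindle, either way round below 0.12 rad and linear speed of roll_wide below 0.03 m/s), for 0.2 s.
At the end, for the whole second after the job is handed in: The wide-bored roll is on the spindle, its middle within 6 mm of the point 25 mm out from the flange face, its axis within 0.12 rad of the spindle's, at rest; the empty core lies at rest inside the scrap box; the narrow-bored roll stands in the drawer (however far that is open) (all of step 1 and all of step 2 and horizontal distance between roll_narrow and cabinet_drawer0_handle below 0.16 m and height (world z) of roll_narrow below 0.03 m and angle between roll_narrow's own z axis and vertical below 0.2 rad); the robot touches nothing.
It fails at once if one of the bystanders is shifted more than 30 mm (distance of any of by_pot_sugar, by_weight_500, by_scoop_cup, by_tally_counter, by_date_stamp, by_lid_a, by_weight_200 from where it was at the start of the episode above 0.03 m).
It fails at once if one of the bystanders is tipped over (angle between any of by_pot_sugar, by_weight_500, by_scoop_cup, by_tally_counter, by_date_stamp, by_lid_a, by_weight_200's own z axis and vertical above 0.5 rad).
It fails at once if the narrow-bored roll is lifted out of the drawer (height (world z) of roll_narrow above 0.09 m).
It also fails if it takes over 72 s, if anything falls off the work surface, if the arm or the gripper's body presses on something with over 40 N, if the wrist force passes 120 N, or if a joint passes its speed limit or range.

## Working session

There is one attempt and no reset: what is moved stays moved. The work goes in short steps, Python scripts to look and compute and a tool call to move; the robot and the scene stay as the last step left them, time stands still between calls to the robot, and variables do not carry over. Pictures are saved under pics/ and viewed, at most 10 in all, crops included, and the job is handed in when it is done.

Besides the shell and the picture viewer there is one more tool, called after ">>>" by a JSON object that holds its "api" and its "payload". step_arm: Moves the arm, as the interface text tells. Its arguments: {"type":"object","properties":{"deltas":{"type":"array"},"gripper":{"type":"number"},"squeeze":{"type":"number"}},"required":["deltas"]}

```bash
mkdir -p pics
cat > h.py <<'E'
import numpy as np, cv2
from scipy.spatial.transform import Rotation as R
from station import ctrl
def rot(o): return R.from_euler('xyz',o['eef_rot']).as_matrix()
def T_cam(name):
    c=ctrl.get_calibration(name)
    if 'world_to_cam' in c: return c,np.linalg.inv(np.array(c['world_to_cam']))
    o=ctrl.get_obs(); T=np.eye(4); T[:3,:3]=rot(o); T[:3,3]=o['ee_pos']
    return c,T@np.array(c['hand_eye'])
def shot(name):
    c,T=T_cam(name); p,d=ctrl.camera(name)
    v,u=np.mgrid[:480,:640]
    P=np.stack([(u-c['cx'])/c['fx']*d,(v-c['cy'])/c['fy']*d,d],-1)@T[:3,:3].T+T[:3,3]
    P[d==0]=np.nan
    return p,P
def save(p,f): cv2.imwrite('pics/'+f,cv2.cvtColor(p,cv2.COLOR_RGB2BGR))
E
python3 - <<'E'
from h import *
np.set_printoptions(precision=3,suppress=True)
print(ctrl.get_obs())
for n in ('scene','top'):
    p,P=shot(n); save(p,n+'0.png'); np.save(n+'0.npy',P); print(n,ctrl.get_calibration(n))
    for l in ['spindle','dispenser','core','roll_wide','scrap_box','cabinet','cabinet_drawer0_handle','by_pot_sugar','by_weight_500','by_scoop_cup','by_tally_counter','by_date_stamp','by_lid_a','by_weight_200']:
        for r in ctrl.cut_out(n,l)[:3]:
            if r['conf']<.2: continue
            m=r['pixels']; q=P[m]; q=q[~np.isnan(q[:,0])]
            print(n,l,round(r['conf'],2),(np.array(r['rect'])*[640,480,640,480]).round(),np.percentile(q,[3,50,97],axis=0).round(3).tolist() if len(q) else '')
E
```

```text
{'time_s': 0.0, 'qpos': array([ 1.205,  0.3  ,  1.522, -0.   ,  1.321, -0.067]), 'joint_vel': array([ 0.   , -0.002,  0.   , -0.001,  0.   , -0.001]), 'tau': array([ -0.002, -53.18 , -35.273,   0.071,   0.024,  -0.   ]), 'ee_pos': array([0.162, 0.525, 0.205]), 'eef_rot': array([-3.14 , -0.   ,  2.843]), 'force': array([0.131, 0.608, 0.516]), 'moment': array([ 0.073, -0.005,  0.007]), 'grip_force': 0.0, 'grip_width': 0.09403637059283822}
scene {'fx': 442.5901661140759, 'fy': 442.5901661140759, 'cx': 316.0739257503084, 'cy': 243.90048763858937, 'world_to_cam': array([[ 0.735, -0.678, -0.01 , -0.38 ],
       [-0.468, -0.496, -0.731,  0.309],
       [ 0.491,  0.542, -0.682,  0.714],
       [ 0.   ,  0.   ,  0.   ,  1.   ]])}
scene spindle 0.56 [226. 165. 250. 193.] [[0.527, 0.312, 0.014], [0.551, 0.33, 0.061], [0.58, 0.378, 0.117]]
scene dispenser 0.86 [206. 165. 266. 218.] [[0.48, 0.281, 0.002], [0.535, 0.326, 0.015], [0.595, 0.379, 0.108]]
scene core 0.53 [224. 168. 239. 186.] [[0.522, 0.318, 0.056], [0.54, 0.324, 0.085], [0.559, 0.347, 0.105]]
scene core 0.53 [181. 217. 206. 235.] [[0
[... 4009 characters left out ...]
8]]
top by_tally_counter 0.78 [314. 305. 337. 331.] [[0.362, 0.012, 0.014], [0.389, 0.032, 0.022], [0.409, 0.051, 0.027]]
top by_date_stamp 0.68 [269. 309. 298. 326.] [[0.369, 0.097, 0.007], [0.385, 0.119, 0.061], [0.404, 0.146, 0.073]]
top by_date_stamp 0.2 [409. 177. 417. 193.] [[0.663, -0.168, 0.105], [0.672, -0.155, 0.127], [0.687, -0.143, 0.143]]
top by_lid_a 0.85 [403. 293. 450. 341.] [[0.348, -0.247, 0.001], [0.392, -0.202, 0.007], [0.438, -0.156, 0.012]]
top by_weight_200 0.57 [340. 197. 358. 215.] [[0.631, -0.03, 0.002], [0.644, -0.012, 0.035], [0.672, 0.005, 0.055]]
top by_weight_200 0.56 [407. 176. 420. 194.] [[0.663, -0.171, 0.102], [0.672, -0.155, 0.127], [0.688, -0.144, 0.143]]
```

Run:
```python
import cv2,numpy as np
a=cv2.imread('pics/top0.png')[150:350,160:520]; b=cv2.imread('pics/scene0.png')[150:400,170:550]
cv2.imwrite('pics/c1.png',cv2.resize(a,None,fx=2.2,fy=2.2,interpolation=2)); cv2.imwrite('pics/c2.png',cv2.resize(b,None,fx=2.1,fy=2.1,interpolation=2))
```

```text
(no output)
```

View pics/c1.png

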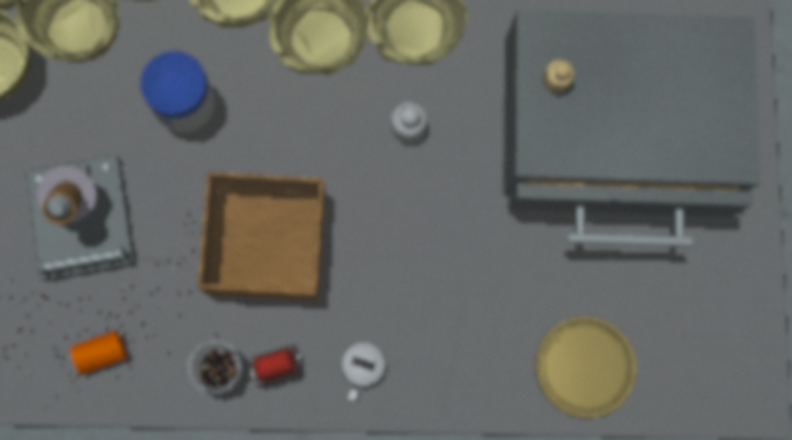

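View pics/c2.png

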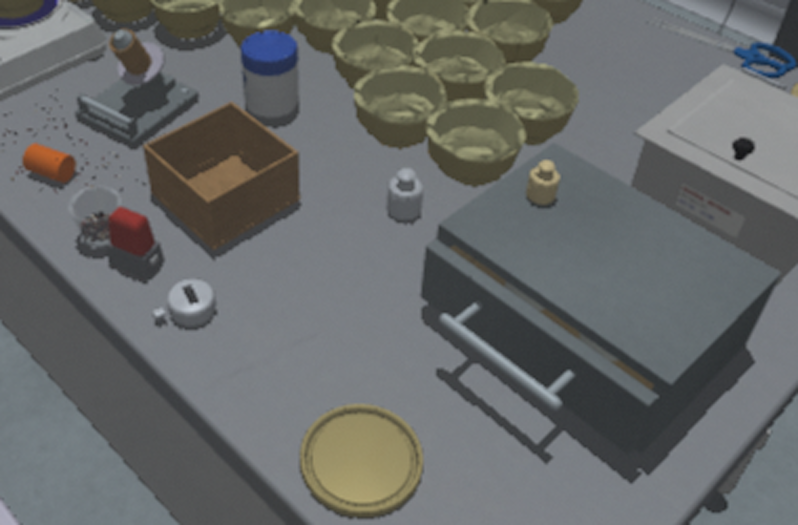

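The crops show two core candidates in the top picture: the brown tube on the leaning spindle (~188,242) and an orange look-alike lying free (~205,310). I choose the brown one; the box is at (280,257), the handle bar at about (446,258). Next I measure these precisely and take a wrist close-up.

Run:
```python
from h import *
np.set_printoptions(precision=4,suppress=True)
for n in ('top','scene'):
    P=np.load(n+'0.npy')
    def sel(lo,hi): 
        with np.errstate(all='ignore'): return P[((P>lo)&(P<hi)).all(-1)]
    def rect(q): 
        r=cv2.minAreaRect((q[:,:2]*1000).astype(np.float32)); return r
    q=sel([.46,.26,.009],[.62,.40,.04]); print(n,'foot',rect(q),len(q))
    q=sel([.44,.06,.06],[.60,.22,.08]); print('box',rect(q))
    q=sel([.5,-.40,.094],[.76,-.1,.108]); print('cab',rect(q),np.median(q[:,2]))
    q=sel([.49,-.36,.045],[.545,-.1,.08]); print('handle',rect(q),np.percentile(q,[2,50,98],axis=0).tolist())
    q=sel([.50,.28,.075],[.60,.40,.14]); 
    for z in np.arange(.075,.13,.01):
        s=q[(q[:,2]>z)&(q[:,2]<z+.01)]; 
        if len(s): print(z,len(s),s.mean(0),s.min(0),s.max(0))
```

```text
top foot ((538.3713989257812, 344.1786804199219), (120.40608215332031, 115.35398864746094), 11.42431640625) 1593
box ((518.1023559570312, 139.0591583251953), (120.50984191894531, 120.96421813964844), 87.6057357788086)
cab ((654.55859375, -239.85536193847656), (247.0726776123047, 192.5706329345703), 88.96855926513672) 0.10100469483856434
handle ((528.9431762695312, -236.9617919921875), (127.54682159423828, 31.434484481811523), 89.70537567138672) [[0.5136001036747735, -0.29823214873639614, 0.061760624964327875], [0.5197266785410495, -0.23742035060383393, 0.06679446849201942], [0.5424567355131108, -0.1758109659657957, 0.07217208326246995]]
0.075 41 [0.5628 0.3362 0.079 ] [0.5302 0.3224 0.0751] [0.5808 0.3566 0.0848]
0.08499999999999999 26 [0.5433 0.3316 0.0907] [0.5232 0.3214 0.0851] [0.5605 0.3446 0.0949]
0.09499999999999999 59 [0.5346 0.3349 0.101 ] [0.5195 0.3198 0.0962] [0.5542 0.3507 0.1049]
0.10499999999999998 88 [0.5369 0.3351 0.1102] [0.519  0.32   0.1051] [0.5496 0.3516 0.115 ]
0.11499999999999998 46 [0.5332 0.3351 0.1176] [0.5231 0.3273 0.1152] [0.546  0.3428 0.1222]
scene foo
[... 393 characters left out ...]
128.61758422851562, 31.787364959716797), 89.99365997314453) [[0.5137358648479399, -0.3017920662543902, 0.06153498987176991], [0.5181762109244297, -0.24569480951072326, 0.06704009179877363], [0.5420933714988881, -0.18070164063759797, 0.07013424288733923]]
0.075 42 [0.546  0.3261 0.0798] [0.5281 0.3187 0.075 ] [0.581  0.3475 0.0849]
0.08499999999999999 44 [0.5387 0.3249 0.0902] [0.5221 0.3191 0.0855] [0.5599 0.347  0.0947]
0.09499999999999999 60 [0.5313 0.3278 0.1003] [0.5196 0.3166 0.0951] [0.5527 0.348  0.105 ]
0.10499999999999998 60 [0.5362 0.3296 0.1094] [0.5247 0.3174 0.105 ] [0.5516 0.3528 0.1147]
0.11499999999999998 21 [0.5332 0.3321 0.1171] [0.5255 0.325  0.1152] [0.5414 0.3401 0.1191]
```

```bash
cat >> h.py <<'E'
def plan(p,yaw=None):
    o=ctrl.get_obs(); M=rot(o); y0=np.arctan2(M[1,0],M[0,0])
    t=0
    if yaw is not None:
        t=(yaw-y0+np.pi)%(2*np.pi)-np.pi
        M=R.from_euler('z',t).as_matrix()@M
    d=M.T@(np.array(p)-o['ee_pos'])/.04
    print('t',round(o['time_s'],2),'pos',np.round(o['ee_pos'],4),'yaw',round(y0,4),'F',np.round(o['force'],1),'grip',round(o['grip_width'],4),o['grip_force'].__round__(1),'q',np.round(o['qpos'],2))
    print('twist rows',round(-np.degrees(t)/4,3),'then dp units',np.round(d,2))
E
python3 - <<'E'
from h import *
np.set_printoptions(precision=4,suppress=True)
print(ctrl.get_calibration('wrist'))
plan([.47,.32,.27],np.pi+.19)
E
```

```text
{'fx': 337.34706505225876, 'fy': 337.34706505225876, 'cx': 323.7655635025726, 'cy': 243.02998443258062, 'hand_eye': array([[-0.0002, -0.9641, -0.2655,  0.0772],
       [ 1.    ,  0.    , -0.0009, -0.0011],
       [ 0.0008, -0.2655,  0.9641, -0.1793],
       [ 0.    ,  0.    ,  0.    ,  1.    ]])}
t 1.5 pos [0.1619 0.5256 0.2055] yaw 2.8428 F [ 0.1 -0.5 -0.1] grip 0.0937 0.0 q [ 1.21  0.3   1.52 -0.    1.32 -0.07]
twist rows -7.002 then dp units [-6.59 -6.5  -1.61]
```

>>> {"api": "step_arm", "payload": {"deltas": [{"dp": [0,0,-0.8],"twist": -1},{"dp": [0,0,-0.8],"twist": -1},{"dp": [0,0,0],"twist": -1},{"dp": [0,0,0],"twist": -1},{"dp": [0,0,0],"twist": -1},{"dp": [0,0,0],"twist": -1},{"dp": [0,0,0],"twist": -1},{"dp": [-0.7,-0.7,0],"twist": 0},{"dp": [-0.7,-0.7,0],"twist": 0},{"dp": [-0.7,-0.7,0],"twist": 0},{"dp": [-0.7,-0.7,0],"twist": 0},{"dp": [-0.7,-0.7,0],"twist": 0}]}}

```text
time_s: 2.7
ee_pos: [0.3269, 0.4135, 0.2696]
eef_rot: [3.141, 0.0, -2.952]
force: [0.3, 1.0, 0.1]
grip_width: 0.094
grip_force: 0.0
```

>>> {"api": "step_arm", "payload": {"deltas": [{"dp": [-0.7,-0.7,0],"twist": 0},{"dp": [-0.7,-0.7,0],"twist": 0},{"dp": [-0.7,-0.7,0],"twist": 0},{"dp": [-0.7,-0.7,0],"twist": 0},{"dp": [-0.3,-0.2,0],"twist": 0},{"dp": [0,0,0],"twist": 0},{"dp": [0,0,0],"twist": 0}]}}

```text
time_s: 3.4
ee_pos: [0.4695, 0.3208, 0.2693]
eef_rot: [3.141, -0.0, -2.951]
force: [-0.5, -0.6, -0.5]
grip_width: 0.094
grip_force: 0.0
```

Run:
```python
from h import *
np.set_printoptions(precision=4,suppress=True)
plan([.53,.33,.104],np.pi+.19)
p,P=shot('wrist'); save(p,'w1.png'); np.save('w1.npy',P)
for l in ('core','spindle','dispenser'):
  for r in ctrl.cut_out('wrist',l)[:3]:
    m=r['pixels']; q=P[m]; print(l,r['conf'],(np.array(r['rect'])*[640,480,640,480]).round(),np.nanpercentile(q,[3,50,97],axis=0).tolist())
    np.save(f'm_{l}.npy',m) if r['conf']>.5 else 0
```

```text
t 3.4 pos [0.4695 0.3208 0.2693] yaw -2.9514 F [-0.5 -0.6 -0.5] grip 0.094 0.0 q [ 0.53  0.3   1.37  0.    1.47 -1.23]
twist rows 0.003 then dp units [-1.53 -0.06  4.13]
core 0.88 [299. 139. 344. 170.] [[0.37929545551808413, 0.2817911675733687, 0.015735027366800446], [0.39727507263199946, 0.3059180040345727, 0.029851432410165246], [0.4155095543772881, 0.32961480605836985, 0.03300114687861913]]
core 0.59 [ 78.  72. 126. 125.] [[0.3598082298620589, 0.013540840460238493, 0.007332271528121237], [0.38948870338396663, 0.03747783445867772, 0.021828462165153217], [0.41104666199145085, 0.053242534419803325, 0.023832019189951696]]
core 0.57 [313. 270. 341. 300.] [[0.519266042801792, 0.3204241216857162, 0.0639102042217467], [0.5320896888276837, 0.32978955042153946, 0.10015325635064792], [0.5467053561225761, 0.3467356959126371, 0.1119754123705587]]
spindle 0.79 [305. 265. 352. 314.] [[0.5258324651433027, 0.31268319834672836, 0.05116578946836575], [0.5501818020856448, 0.33633724902384343, 0.06810120574539086], [0.5789348679270004, 0.36449343559961106, 0.11719281900584377]]
spindle 0.64 [ 37. 274.  87. 310.] [[0.6309833934428772, -0.02822745000692143, 0.0004550695092238409], [0.6435281910983679, -0.006268708672194534, 0.0327822468165008], [0.6668651414735823, 0.004871722909931941, 0.05188263515677237]]
dispenser 0.67 [287. 220. 364. 314.] [[0.48186940059938393, 0.2863410624451933, 0.012255502322014356], [0.531413822487893, 0.33263812180437813, 0.01452778733115867], [0.5875605347300307, 0.38373079761701895, 0.1137781738689538]]
```

View pics/w1.png

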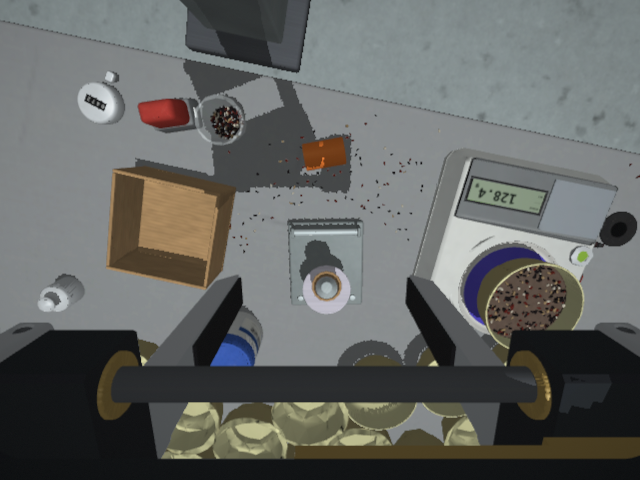

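Wrist view: brown core on the spindle at (325,287), orange look-alike at (325,153) left alone; foot square to the image, so the tool yaw matches the lean. Fit the spindle axis.

Run:
```python
from h import *
from scipy.optimize import least_squares
np.set_printoptions(precision=4,suppress=True)
def model(v,q):
    x,y,yaw=v; F=np.array([x,y,.062]); s,c=np.sin(np.radians(25)),np.cos(np.radians(25))
    a=np.array([-s*np.cos(yaw),-s*np.sin(yaw),c]); d=q-F; h=d@a; r=np.linalg.norm(d-np.outer(h,a),axis=1)
    side=np.maximum(abs(r-.0165),0)
    # distance to: core side (0<h<.05), core end h=.05, flange disc h=0, spindle tip (r<=.012,h 50-60)
    D=np.stack([np.hypot(r-.0165,np.maximum(0,np.maximum(-h,h-.05))),
      np.hypot(h-.05,np.maximum(0,np.maximum(.014-r,r-.0165))),
      np.hypot(h,np.maximum(0,r-.03)),
      np.hypot(r-(.012-.0006*np.clip((h-.05)*1000,0,10)),np.maximum(0,np.maximum(.05-h,h-.06))),
      np.hypot(h-.06,np.maximum(0,r-.006))])
    return D.min(0)
A=[]
for n in ('top0','scene0','w1'):
    P=np.load(n+'.npy').reshape(-1,3)
    with np.errstate(all='ignore'): q=P[((P>[.50,.29,.045])&(P<[.60,.385,.14])).all(1)]
    A.append(q)
    for Q,nm in ((q,n),):
        r=least_squares(model,[.558,.338,.19],args=(Q,),loss='soft_l1',f_scale=.002); print(nm,len(Q),r.x,np.median(r.fun))
    P=np.load(n+'.npy').reshape(-1,3)
    with np.errstate(all='ignore'): f=P[((P>[.46,.26,.011])&(P<[.62,.41,.0175])).all(1)]
    print(' foot',cv2.minAreaRect((f[:,:2]*1000).astype(np.float32)))
Q=np.vstack(A); r=least_squares(model,[.558,.338,.19],args=(Q,),loss='soft_l1',f_scale=.002); print('all',r.x)
```

```text
top0 557 [0.554  0.3404 0.1886] 0.0012649950244474325
 foot ((539.828369140625, 336.63134765625), (120.31004333496094, 100.43070220947266), 11.182336807250977)
scene0 462 [0.5553 0.3393 0.2018] 0.0010522145052119757
 foot ((539.9608764648438, 334.7337646484375), (120.05709838867188, 103.17459869384766), 11.987678527832031)
w1 1825 [0.5556 0.3387 0.1987] 0.0005415767542451412
 foot ((540.3262329101562, 335.6513671875), (119.67833709716797, 99.61595153808594), 11.673479080200195)
all [0.5553 0.3393 0.2019]
```

Run:
```python
from h import *
plan([.543,.3365,.16],np.pi+.20)
plan([.543,.3365,.07],np.pi+.20)
```

```text
t 3.6 pos [0.4693 0.321  0.2697] yaw -2.9501 F [-0.   0.2  0. ] grip 0.0944 0.0 q [ 0.54  0.3   1.37  0.    1.47 -1.23]
twist rows -0.122 then dp units [-1.88  0.01  2.74]
t 3.6 pos [0.4693 0.321  0.2697] yaw -2.9501 F [-0.   0.2  0. ] grip 0.0944 0.0 q [ 0.54  0.3   1.37  0.    1.47 -1.23]
twist rows -0.122 then dp units [-1.88  0.01  4.99]
```

>>> {"api": "step_arm", "payload": {"deltas": [{"dp": [-0.94,0,0],"twist": -0.12},{"dp": [-0.94,0,0.5],"twist": 0},{"dp": [0,0,0.9],"twist": 0},{"dp": [0,0,0.9],"twist": 0},{"dp": [0,0,0.9],"twist": 0},{"dp": [0,0,0.9],"twist": 0},{"dp": [0,0,0.6],"twist": 0},{"dp": [0,0,0.3],"twist": 0},{"dp": [0,0,0],"twist": 0}]}}

```text
time_s: 4.5
ee_pos: [0.5432, 0.3348, 0.0684]
eef_rot: [-3.141, -0.002, -2.943]
force: [-0.5, -0.8, 0.6]
grip_width: 0.0939
grip_force: 0.0
```

>>> {"api": "step_arm", "payload": {"deltas": [{"dp": [0,0,0],"twist": 0},{"dp": [0,0,0],"twist": 0},{"dp": [0,0,0],"twist": 0},{"dp": [0,0,0],"twist": 0},{"dp": [0,0,0],"twist": 0},{"dp": [0,0,0],"twist": 0},{"dp": [0,0,0],"twist": 0},{"dp": [0,0,0],"twist": 0}], "gripper": -0.5, "squeeze": 12}}

```text
time_s: 5.3
ee_pos: [0.544, 0.335, 0.0695]
eef_rot: [3.141, 0.0, -2.943]
force: [-4.1, 22.6, -2.2]
grip_width: 0.0333
grip_force: 12.0
```

>>> {"api": "step_arm", "payload": {"deltas": [{"dp": [0,0.04,0],"twist": 0},{"dp": [0.1,0,-0.22],"twist": 0},{"dp": [0.1,0,-0.22],"twist": 0},{"dp": [0.1,0,-0.22],"twist": 0}]}}

```text
time_s: 5.7
ee_pos: [0.5317, 0.3336, 0.097]
eef_rot: [-3.141, 0.0, -2.943]
force: [-0.3, -0.2, 0.2]
grip_width: 0.0319
grip_force: 12.0
```

>>> {"api": "step_arm", "payload": {"deltas": [{"dp": [0.2,0,-0.43],"twist": 0},{"dp": [0.2,0,-0.43],"twist": 0},{"dp": [0.2,0,-0.43],"twist": 0},{"dp": [0,0,-0.9],"twist": 0},{"dp": [0,0,-0.9],"twist": 0},{"dp": [0,0,0],"twist": 0}]}}

```text
time_s: 6.3
ee_pos: [0.5095, 0.3297, 0.2257]
eef_rot: [3.139, 0.008, -2.943]
force: [-0.1, 0.9, 0.1]
grip_width: 0.0321
grip_force: 12.0
```

Run:
```python
from h import *
plan([.516,.139,.20])
p,P=shot('wrist'); save(cv2.resize(p[150:450],None,fx=1.2,fy=1.2),'w2.png')
with np.errstate(all='ignore'):
  o=ctrl.get_obs()['ee_pos']; q=P[(abs(P-(o+[0,0,.019]))<[.035,.025,.05]).all(-1)]; print(o,len(q),q.min(0),q.max(0))
```

```text
t 6.3 pos [0.5095 0.3297 0.2257] yaw -2.9433 F [-0.1  0.9  0.1] grip 0.0321 12.0 q [ 0.51  0.41  1.33 -0.    1.4  -1.26]
twist rows -0.0 then dp units [ 0.78 -4.71  0.62]
[0.50884353 0.32928718 0.22253047] 5452 [0.48510229 0.30429021 0.21349541] [0.53360082 0.35418969 0.29150905]
```

View pics/w2.png

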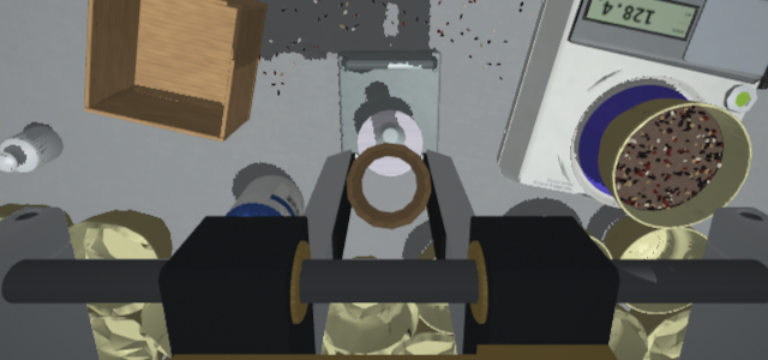

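>>> {"api": "step_arm", "payload": {"deltas": [{"dp": [0.15,-0.94,0],"twist": 0},{"dp": [0.15,-0.94,0],"twist": 0},{"dp": [0.15,-0.94,0],"twist": 0},{"dp": [0.15,-0.94,0.3],"twist": 0},{"dp": [0.15,-0.94,0.5],"twist": 0},{"dp": [0,0,0.9],"twist": 0},{"dp": [0,0,0.9],"twist": 0},{"dp": [0,0,0.9],"twist": 0},{"dp": [0,0,0.7],"twist": 0},{"dp": [0,0,0.5],"twist": 0},{"dp": [0,0,0],"twist": 0}]}}

```text
time_s: 7.45
ee_pos: [0.5138, 0.1384, 0.0284]
eef_rot: [-3.142, -0.006, -2.943]
force: [0.2, -0.2, -0.4]
grip_width: 0.0323
grip_force: 12.0
```

>>> {"api": "step_arm", "payload": {"deltas": [{"dp": [0,0,0],"twist": 0},{"dp": [0,0,0],"twist": 0},{"dp": [0,0,0],"twist": 0},{"dp": [0,0,-0.5],"twist": 0},{"dp": [0,0,-0.9],"twist": 0},{"dp": [0,0,-0.9],"twist": 0},{"dp": [0,0,-0.9],"twist": 0},{"dp": [0,0,-0.9],"twist": 0}], "gripper": 0.1}}

```text
time_s: 8.25
ee_pos: [0.5159, 0.1389, 0.1979]
eef_rot: [-3.142, 0.001, -2.943]
force: [1.0, 0.5, -0.5]
grip_width: 0.0515
grip_force: 0.0
```

Run:
```python
from h import *
plan([.44,-.238,.22],np.pi/2)
p,P=shot('wrist'); save(p,'w3.png')
for r in ctrl.cut_out('wrist','core')[:3]: print(r['conf'],np.nanpercentile(P[r['pixels']],[3,50,97],axis=0).round(3).tolist())
p,P=shot('top')
for r in ctrl.cut_out('top','core')[:3]: print(r['conf'],np.nanpercentile(P[r['pixels']],[3,50,97],axis=0).round(3).tolist())
```

```text
t 8.25 pos [0.5159 0.1389 0.1979] yaw -2.9433 F [ 1.   0.5 -0.5] grip 0.0515 0.0 q [ 0.19  0.27  1.58 -0.    1.29 -1.57]
twist rows 25.341 then dp units [-9.42 -1.9  -0.54]
0.63 [[0.38, 0.28, 0.002], [0.399, 0.3, 0.029], [0.417, 0.328, 0.033]]
0.59 [[0.512, 0.125, 0.004], [0.531, 0.14, 0.038], [0.542, 0.155, 0.055]]
0.6 [[0.379, 0.283, 0.003], [0.397, 0.305, 0.029], [0.415, 0.329, 0.036]]
```

>>> {"api": "step_arm", "payload": {"deltas": [{"dp": [0,0,0],"twist": 1},{"dp": [0,0,0],"twist": 1},{"dp": [0,0,0],"twist": 1},{"dp": [0,0,0],"twist": 1},{"dp": [0,0,0],"twist": 1},{"dp": [0,0,0],"twist": 1},{"dp": [0,0,0],"twist": 1},{"dp": [0,0,0],"twist": 1},{"dp": [0,0,0],"twist": 1},{"dp": [0,0,0],"twist": 1},{"dp": [0,0,0],"twist": 1},{"dp": [0,0,0],"twist": 1}]}}

```text
time_s: 9.65
ee_pos: [0.5155, 0.1388, 0.1941]
eef_rot: [-3.14, -0.001, 2.499]
force: [0.5, 0.5, -0.3]
grip_width: 0.0519
grip_force: 0.0
```

>>> {"api": "step_arm", "payload": {"deltas": [{"dp": [0,0,0],"twist": 1},{"dp": [0,0,0],"twist": 1},{"dp": [0,0,0],"twist": 1},{"dp": [0,0,0],"twist": 1},{"dp": [0,0,0],"twist": 1},{"dp": [0,0,0],"twist": 1},{"dp": [0,0,0],"twist": 1},{"dp": [0,0,0],"twist": 1},{"dp": [0,0,0],"twist": 1},{"dp": [0,0,0],"twist": 1},{"dp": [0,0,0],"twist": 1},{"dp": [0,0,0],"twist": 1}]}}

```text
time_s: 10.85
ee_pos: [0.5155, 0.1388, 0.1941]
eef_rot: [-3.139, 0.0, 1.662]
force: [-0.2, 0.7, 0.2]
grip_width: 0.052
grip_force: 0.0
```

>>> {"api": "step_arm", "payload": {"deltas": [{"dp": [-0.9,0,0],"twist": 0.8},{"dp": [-0.9,0,0],"twist": 0.8},{"dp": [-0.9,0,0],"twist": 0},{"dp": [-0.9,0,0],"twist": 0},{"dp": [-0.9,0,0],"twist": 0},{"dp": [-0.9,0,0],"twist": 0},{"dp": [-0.9,0,0],"twist": 0},{"dp": [-0.9,0,0],"twist": 0},{"dp": [0,0,0],"twist": 0}]}}

```text
time_s: 11.75
ee_pos: [0.516, -0.152, 0.194]
eef_rot: [-3.139, -0.0, 1.549]
force: [1.0, 0.6, -0.6]
grip_width: 0.0518
grip_force: 0.0
```

Run:
```python
from h import *
p,P=shot('wrist'); save(p,'w4.png')
for X in (P,np.load('top0.npy'),np.load('scene0.npy')):
  with np.errstate(all='ignore'):
    q=X[((X>[.49,-.30,.055])&(X<[.533,-.18,.075])).all(-1)]
  print(len(q),np.percentile(q,[2,50,98],axis=0).round(4).tolist())
  q=q[q[:,2]>np.percentile(q[:,2],60)]; print(q.mean(0),np.polyfit(q[:,1],q[:,0],1))
  with np.errstate(all='ignore'):
    q=X[((X>[.53,-.34,.02])&(X<[.62,-.14,.095])).all(-1)]
  h=np.histogram(q[:,0],bins=np.arange(.53,.621,.005)); print(h[0])
plan([.52,-.238,.13],np.pi/2-.018)
```

```text
1215 [[0.5139, -0.2919, 0.0629], [0.5197, -0.232, 0.0667], [0.5314, -0.1823, 0.0688]]
[ 0.51933628 -0.23494412  0.06778011] [0.01049812 0.52180275]
[ 80  82  75  79 972 947 546 391 310 152   0  80   0   0   0   0   0   0]
281 [[0.5136, -0.2969, 0.0617], [0.519, -0.2406, 0.0668], [0.5303, -0.1837, 0.0723]]
[ 0.51921035 -0.24240738  0.06925139] [0.00286775 0.51990552]
[ 12  12  13  13 370 312 195 157 189  35   1  43   0   0   1   1   0   0]
435 [[0.5137, -0.298, 0.0615], [0.5177, -0.245, 0.0671], [0.5309, -0.1829, 0.0702]]
[ 0.51952158 -0.24266914  0.06876697] [0.02163732 0.52477229]
[  21   23   19   20  944 1475  248  180   78  160    0    0    0    0
    0   20   54   32]
t 11.8 pos [ 0.5161 -0.1502  0.194 ] yaw 1.55 F [-0.9  0.4 -0.5] grip 0.0514 0.0 q [-0.35  0.28  1.57 -0.    1.29 -0.33]
twist rows -0.041 then dp units [-2.19  0.14  1.6 ]
```

>>> {"api": "step_arm", "payload": {"deltas": [{"dp": [-0.73,0.04,0],"twist": 0},{"dp": [-0.73,0.04,0],"twist": 0},{"dp": [-0.73,0,0],"twist": 0},{"dp": [0,0,0.7],"twist": 0},{"dp": [0,0,0.8],"twist": 0},{"dp": [0,0,0],"twist": 0}], "gripper": -0.4}}

```text
time_s: 12.4
ee_pos: [0.5166, -0.2347, 0.1311]
eef_rot: [-3.135, -0.004, 1.553]
force: [-0.4, 0.1, -0.4]
grip_width: 0.0281
grip_force: 0.0
```

>>> {"api": "step_arm", "payload": {"deltas": [{"dp": [0,0,0.6],"twist": 0},{"dp": [0,0,0.6],"twist": 0},{"dp": [0,0,0.6],"twist": 0},{"dp": [0,0,0.47],"twist": 0},{"dp": [0,0,0],"twist": 0}]}}

```text
time_s: 12.9
ee_pos: [0.5179, -0.2354, 0.0435]
eef_rot: [-3.139, -0.002, 1.554]
force: [-0.0, -0.4, 0.7]
grip_width: 0.0282
grip_force: 0.0
```

>>> {"api": "step_arm", "payload": {"deltas": [{"dp": [0,0,0],"twist": 0},{"dp": [0,0,0],"twist": 0},{"dp": [0,0,0],"twist": 0},{"dp": [0,0,0],"twist": 0}], "gripper": -1, "squeeze": 25}}

```text
time_s: 13.3
ee_pos: [0.5192, -0.2367, 0.0462]
eef_rot: [3.14, 0.001, 1.553]
force: [0.3, 2.4, 7.5]
grip_width: 0.0103
grip_force: 25.0
```

>>> {"api": "step_arm", "payload": {"deltas": [{"dp": [0,-0.3,0],"twist": 0},{"dp": [0,-0.4,0],"twist": 0},{"dp": [0,-0.4,0],"twist": 0},{"dp": [0,-0.4,0],"twist": 0},{"dp": [0,-0.4,0],"twist": 0},{"dp": [0,-0.4,0],"twist": 0},{"dp": [0,-0.4,0],"twist": 0},{"dp": [0,-0.35,0],"twist": 0},{"dp": [0,0,0],"twist": 0},{"dp": [0,0,0],"twist": 0}]}}

```text
time_s: 14.3
ee_pos: [0.3995, -0.2352, 0.0463]
eef_rot: [3.134, 0.003, 1.552]
force: [19.0, 0.7, -5.6]
grip_width: 0.0105
grip_force: 25.0
```

Release and rise, then look into the drawer.

>>> {"api": "step_arm", "payload": {"deltas": [{"dp": [0,0.06,0],"twist": 0},{"dp": [0,0,0],"twist": 0},{"dp": [0,0,0],"twist": 0},{"dp": [0,0,-0.5],"twist": 0},{"dp": [0,0,-0.9],"twist": 0},{"dp": [0,0,-0.9],"twist": 0},{"dp": [0,0,-0.9],"twist": 0},{"dp": [0,0,-0.9],"twist": 0},{"dp": [0,0,-0.9],"twist": 0},{"dp": [0,0,0],"twist": 0}], "gripper": -0.4}}

```text
time_s: 15.3
ee_pos: [0.3998, -0.2352, 0.2491]
eef_rot: [3.136, 0.004, 1.552]
force: [0.1, 0.4, -0.3]
grip_width: 0.0281
grip_force: 0.0
```

Run:
```python
from h import *
plan([.48,-.238,.25],np.pi/2-.018)
p,P=shot('top'); save(cv2.resize(p[190:350,370:530],None,fx=3.5,fy=3.5,interpolation=2),'t5.png'); np.save('t5.npy',P)
for l in ('roll_wide','cabinet_drawer0_handle'):
  for r in ctrl.cut_out('top',l)[:3]: print(l,r['conf'],(np.array(r['rect'])*[640,480,640,480]).round(),np.nanpercentile(P[r['pixels']],[3,50,97],axis=0).round(3).tolist())
p,P=shot('wrist'); save(p,'w5.png'); np.save('w5.npy',P)
for l in ('roll_wide','roll_narrow'):
  for r in ctrl.cut_out('wrist',l)[:3]: print(l,r['conf'],(np.array(r['rect'])*[640,480,640,480]).round(),np.nanpercentile(P[r['pixels']],[3,50,97],axis=0).round(3).tolist())
```

```text
t 15.3 pos [ 0.3998 -0.2352  0.2491] yaw 1.5525 F [ 0.1  0.4 -0.3] grip 0.0281 0.0 q [-0.61  0.07  1.69 -0.    1.37 -0.59]
twist rows -0.005 then dp units [-0.03  2.01 -0.01]
roll_wide 0.74 [413. 253. 438. 275.] [[0.487, -0.211, 0.031], [0.509, -0.189, 0.071], [0.53, -0.168, 0.077]]
cabinet_drawer0_handle 0.81 [390. 232. 493. 318.] [[0.401, -0.339, 0.019], [0.506, -0.216, 0.025], [0.584, -0.13, 0.089]]
cabinet_drawer0_handle 0.72 [268. 247. 285. 262.] [[0.511, 0.127, 0.008], [0.532, 0.143, 0.043], [0.542, 0.156, 0.057]]
roll_wide 0.9 [401. 157. 458. 205.] [[0.486, -0.213, 0.027], [0.508, -0.192, 0.071], [0.529, -0.172, 0.073]]
roll_narrow 0.76 [401. 230. 452. 283.] [[0.491, -0.296, 0.029], [0.51, -0.273, 0.072], [0.533, -0.254, 0.073]]
```

View pics/t5.png

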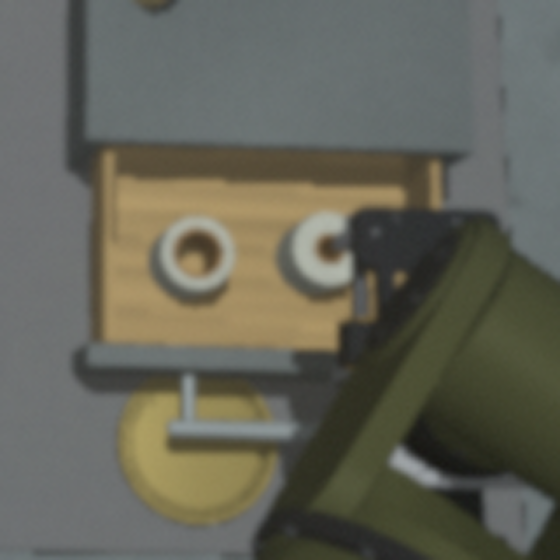

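The wide-bore roll is the left one (crop (195,255), world y≈-0.19); the narrow-bored one is at crop (325,250). Fit the wide one's centre.

Run:
```python
from h import *
for n in ('t5','w5'):
  X=np.load(n+'.npy')
  with np.errstate(all='ignore'):
    for c in ((.508,-.191),(.511,-.275)):
      q=X[(np.hypot(X[...,0]-c[0],X[...,1]-c[1])<.032)&(X[...,2]>.066)&(X[...,2]<.078)]
      e=cv2.minEnclosingCircle((q[:,:2]*1000).astype(np.float32)); 
      with np.errstate(all='ignore'): b=X[(np.hypot(X[...,0]-c[0],X[...,1]-c[1])<.016)]; 
      print(n,len(q),e,np.median(q[:,2]),'bore pts',(b[:,2]<.06).sum(),(b[:,2]>.066).sum())
plan([.508,-.191,.22],np.pi+.20)
```

```text
t5 251 ((509.9327392578125, -191.37232971191406), 24.674671173095703) 0.07303550637142053 bore pts 94 56
t5 244 ((513.9199829101562, -274.50787353515625), 23.70745277404785) 0.07282481866228374 bore pts 20 107
w5 1229 ((509.35711669921875, -193.11276245117188), 23.882795333862305) 0.07205083479204488 bore pts 320 270
w5 1339 ((513.8667602539062, -277.1090087890625), 24.072477340698242) 0.07209417873012319 bore pts 77 536
t 15.6 pos [ 0.3985 -0.2342  0.2435] yaw 1.5526 F [ 0.1 -0.7 -0.2] grip 0.0283 0.0 q [-0.61  0.07  1.7  -0.    1.37 -0.59]
twist rows -25.626 then dp units [-2.9   0.52  0.58]
```

>>> {"api": "step_arm", "payload": {"deltas": [{"dp": [0,0,0],"twist": -1},{"dp": [0,0,0],"twist": -1},{"dp": [0,0,0],"twist": -1},{"dp": [0,0,0],"twist": -1},{"dp": [0,0,0],"twist": -1},{"dp": [0,0,0],"twist": -1},{"dp": [0,0,0],"twist": -1},{"dp": [0,0,0],"twist": -1},{"dp": [0,0,0],"twist": -1},{"dp": [0,0,0],"twist": -1},{"dp": [0,0,0],"twist": -1},{"dp": [0,0,0],"twist": -1}], "gripper": 0.38}}

```text
time_s: 16.8
ee_pos: [0.3987, -0.2343, 0.2438]
eef_rot: [-3.141, -0.001, 2.393]
force: [-0.1, -0.1, 0.1]
grip_width: 0.0648
grip_force: 0.0
```

>>> {"api": "step_arm", "payload": {"deltas": [{"dp": [0,0,0],"twist": -1},{"dp": [0,0,0],"twist": -1},{"dp": [0,0,0],"twist": -1},{"dp": [0,0,0],"twist": -1},{"dp": [0,0,0],"twist": -1},{"dp": [0,0,0],"twist": -1},{"dp": [0,0,0],"twist": -1},{"dp": [0,0,0],"twist": -1},{"dp": [0,0,0],"twist": -1},{"dp": [0,0,0],"twist": -1},{"dp": [0,0,0],"twist": -1},{"dp": [0,0,0],"twist": -1}]}}

```text
time_s: 18.0
ee_pos: [0.3986, -0.2342, 0.2438]
eef_rot: [3.141, -0.001, -3.052]
force: [-0.3, 0.0, -0.4]
grip_width: 0.0649
grip_force: 0.0
```

Run:
```python
from h import *
plan([.509,-.191,.14],np.pi+.20)
```

```text
t 18.0 pos [ 0.3986 -0.2342  0.2438] yaw -3.0521 F [-0.3  0.  -0.4] grip 0.0649 0.0 q [-0.61  0.07  1.7  -0.    1.37 -2.27]
twist rows -1.583 then dp units [-2.92  0.51  2.59]
```

>>> {"api": "step_arm", "payload": {"deltas": [{"dp": [0,0,0],"twist": -0.8},{"dp": [0,0,0],"twist": -0.78},{"dp": [-0.73,0.12,0],"twist": 0},{"dp": [-0.73,0.12,0],"twist": 0},{"dp": [-0.73,0.12,0],"twist": 0},{"dp": [-0.73,0.12,0],"twist": 0},{"dp": [0,0,0.8],"twist": 0},{"dp": [0,0,0.8],"twist": 0},{"dp": [0,0,0.8],"twist": 0},{"dp": [0,0,0],"twist": 0},{"dp": [0,0,0],"twist": 0}]}}

```text
time_s: 19.1
ee_pos: [0.5096, -0.1927, 0.149]
eef_rot: [3.141, -0.001, -2.945]
force: [0.1, 0.5, 0.6]
grip_width: 0.0651
grip_force: 0.0
```

Run:
```python
from h import *
plan([.5095,-.1925,.040],np.pi+.20)
```

```text
t 19.1 pos [ 0.5096 -0.1927  0.149 ] yaw -2.9448 F [0.1 0.5 0.6] grip 0.0651 0.0 q [-0.43  0.34  1.6  -0.    1.2  -2.2 ]
twist rows -0.046 then dp units [-0.    0.    2.72]
```

>>> {"api": "step_arm", "payload": {"deltas": [{"dp": [0,0,0.6],"twist": 0},{"dp": [0,0,0.6],"twist": 0},{"dp": [0,0,0.5],"twist": 0},{"dp": [0,0,0.5],"twist": 0},{"dp": [0,0,0.5],"twist": 0},{"dp": [0,0,0],"twist": 0},{"dp": [0,0,0],"twist": 0}]}}

```text
time_s: 19.8
ee_pos: [0.5105, -0.1931, 0.0423]
eef_rot: [-3.141, 0.001, -2.945]
force: [0.8, 0.0, 0.6]
grip_width: 0.0648
grip_force: 0.0
```

>>> {"api": "step_arm", "payload": {"deltas": [{"dp": [0,0,0],"twist": 0},{"dp": [0,0,0],"twist": 0},{"dp": [0,0,0],"twist": 0},{"dp": [0,0,0],"twist": 0},{"dp": [0,0,0],"twist": 0}], "gripper": -0.3, "squeeze": 12}}

```text
time_s: 20.3
ee_pos: [0.5102, -0.1929, 0.0417]
eef_rot: [-3.141, 0.001, -2.945]
force: [-1.2, 1.3, 7.0]
grip_width: 0.0471
grip_force: 12.0
```

>>> {"api": "step_arm", "payload": {"deltas": [{"dp": [0,0,-0.3],"twist": 0},{"dp": [0,0,-0.5],"twist": 0},{"dp": [0,0,-0.7],"twist": 0},{"dp": [0,0,-0.8],"twist": 0},{"dp": [0,0,-0.8],"twist": 0},{"dp": [0,0,-0.8],"twist": 0},{"dp": [0,0,-0.8],"twist": 0},{"dp": [0,0,-0.5],"twist": 0},{"dp": [0,0,0],"twist": 0}]}}

```text
time_s: 21.2
ee_pos: [0.5103, -0.193, 0.2521]
eef_rot: [-3.138, 0.004, -2.945]
force: [0.7, 0.8, -1.1]
grip_width: 0.0473
grip_force: 12.0
```

Run:
```python
from h import *
# lean frame about F
F=np.array([.5555,.339,.062]); l=np.array([-np.cos(.2),-np.sin(.2),0])
t=F+.0225*l; t[2]=.25
plan(t,np.pi+.20)
p,P=shot('wrist'); save(cv2.resize(p[200:440,200:440],None,fx=2,fy=2),'w6.png')
```

```text
t 21.2 pos [ 0.5103 -0.193   0.2521] yaw -2.9447 F [ 0.7  0.8 -1.1] grip 0.0473 12.0 q [-0.43  0.25  1.47 -0.    1.41 -2.2 ]
twist rows -0.044 then dp units [-3.19 12.81  0.02]
```

View pics/w6.png

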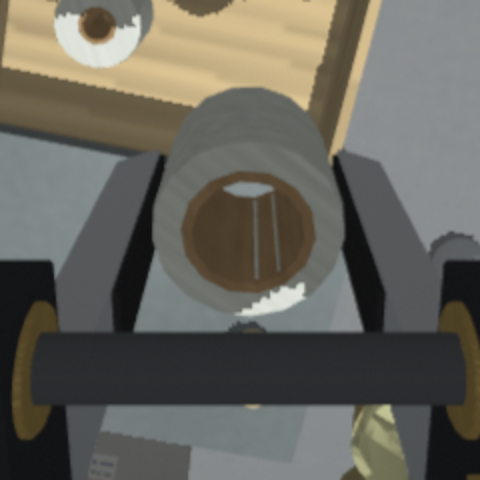

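>>> {"api": "step_arm", "payload": {"deltas": [{"dp": [-0.21,0.85,0],"twist": -0.04},{"dp": [-0.21,0.85,0],"twist": 0},{"dp": [-0.21,0.85,0],"twist": 0},{"dp": [-0.21,0.85,0],"twist": 0},{"dp": [-0.21,0.85,0],"twist": 0},{"dp": [-0.21,0.85,0],"twist": 0},{"dp": [-0.21,0.85,0],"twist": 0},{"dp": [-0.21,0.85,0],"twist": 0},{"dp": [-0.21,0.85,0],"twist": 0},{"dp": [-0.21,0.85,0],"twist": 0},{"dp": [-0.21,0.85,0],"twist": 0},{"dp": [-0.21,0.85,0],"twist": 0}]}}

```text
time_s: 22.45
ee_pos: [0.5269, 0.2284, 0.2469]
eef_rot: [-3.141, -0.003, -2.942]
force: [0.6, -1.1, -0.2]
grip_width: 0.0474
grip_force: 12.0
```

>>> {"api": "step_arm", "payload": {"deltas": [{"dp": [-0.21,0.85,0],"twist": 0},{"dp": [-0.21,0.85,0],"twist": 0},{"dp": [-0.21,0.85,0],"twist": 0},{"dp": [0,0,0],"twist": 0},{"dp": [0,0,0],"twist": 0}]}}

```text
time_s: 22.95
ee_pos: [0.5315, 0.3322, 0.2468]
eef_rot: [-3.141, -0.003, -2.941]
force: [0.2, -0.1, -1.0]
grip_width: 0.0475
grip_force: 12.0
```

```bash
cat >> h.py <<'E'
F=np.array([.5555,.339,.062]); L=np.array([-np.cos(.2),-np.sin(.2),0])
def rollfit(cams=('top','scene'),guess=(0,0,0,0,0),k='r'):
    from scipy.optimize import least_squares
    o=ctrl.get_obs(); g=np.array(o['ee_pos'])+[0,0,.019] if k=='r' else k
    Q=[]
    for n in cams:
        p,P=shot(n); P=P.reshape(-1,3); p=p.reshape(-1,3).astype(int)
        with np.errstate(all='ignore'):
            m=(np.linalg.norm(P-(g-[0,0,.013]),axis=1)<.045)&(p.max(1)-p.min(1)<25)&(p.max(1)>90)
        Q.append(P[m])
    Q=np.vstack(Q)
    def res(v):
        c=g-[0,0,.013]+v[:3]; a=np.array([-np.sin(v[3])*np.cos(.2)-np.sin(v[4])*np.sin(.2)*-1,-np.sin(v[3])*np.sin(.2)-np.sin(v[4])*np.cos(.2),0]); a[2]=np.sqrt(1-a@a)
        d=Q-c; h=d@a; r=np.linalg.norm(d-np.outer(h,a),axis=1)
        return np.minimum(np.hypot(r-.024,np.maximum(0,abs(h)-.025)),np.hypot(abs(h)-.025,np.maximum(0,np.maximum(.014-r,r-.024))))
    r=least_squares(res,guess,loss='soft_l1',f_scale=.0015)
    c=g-[0,0,.013]+r.x[:3]; print('rollfit n',len(Q),'mid',c.round(4),'tilt lean/side deg',np.degrees(r.x[3:]).round(1),'med res',np.median(r.fun).round(4),'rel F: lean',((c-F)@L).round(4),'lat',((c-F)@[-np.sin(.2),np.cos(.2),0]).round(4),'z',(c-F)[2].round(4))
    return r
E
python3 - <<'E'
from h import *
rollfit(('scene',)); rollfit(('top',)); rollfit()
t=F+.0225*L; t[2]=.107+.020
plan(t,np.pi+.20)
E
```

```text
rollfit n 329 mid [0.5332 0.3319 0.2521] tilt lean/side deg [0.3 0.8] med res 0.0009 rel F: lean 0.0233 lat -0.0025 z 0.1901
rollfit n 4 mid [0.5275 0.2729 0.2529] tilt lean/side deg [-12.6  29.4] med res 0.0003 rel F: lean 0.0406 lat -0.0593 z 0.1909
rollfit n 338 mid [0.5335 0.331  0.2541] tilt lean/side deg [ 0.3 -0.9] med res 0.001 rel F: lean 0.0231 lat -0.0035 z 0.1921
t 23.15 pos [0.5322 0.3311 0.2485] yaw -2.9431 F [ 0.1  0.5 -1. ] grip 0.0473 12.0 q [ 0.5   0.45  1.22 -0.    1.47 -1.27]
twist rows -0.022 then dp units [-0.05  0.08  3.04]
```

>>> {"api": "step_arm", "payload": {"deltas": [{"dp": [-0.04,0.08,0.5],"twist": 0},{"dp": [0,0,0.6],"twist": 0},{"dp": [0,0,0.6],"twist": 0},{"dp": [0,0,0.5],"twist": 0},{"dp": [0,0,0.4],"twist": 0},{"dp": [0,0,0.2],"twist": 0},{"dp": [0,0,0.1],"twist": 0},{"dp": [0,0,0.1],"twist": 0},{"dp": [0,0,0],"twist": 0}], "squeeze": 8}}

```text
time_s: 24.05
ee_pos: [0.5331, 0.3355, 0.1289]
eef_rot: [3.142, 0.0, -2.942]
force: [0.1, 0.7, -1.4]
grip_width: 0.0475
grip_force: 8.0
```

Run:
```python
from h import *
rollfit(('scene',))
plan(F+.0225*L+[0,0,.065],np.pi+.20)
p,P=shot('scene'); save(cv2.resize(p[120:220,180:300],None,fx=5,fy=5,interpolation=2),'s7.png')
```

```text
rollfit n 290 mid [0.5347 0.3349 0.1342] tilt lean/side deg [1.  1.3] med res 0.0008 rel F: lean 0.0212 lat 0.0001 z 0.0722
t 24.1 pos [0.5332 0.3356 0.1291] yaw -2.942 F [-0.4 -0.4 -1.2] grip 0.0477 8.0 q [ 0.5   0.54  1.36 -0.    1.24 -1.27]
twist rows -0.006 then dp units [-0.   -0.03  0.05]
```

View pics/s7.png

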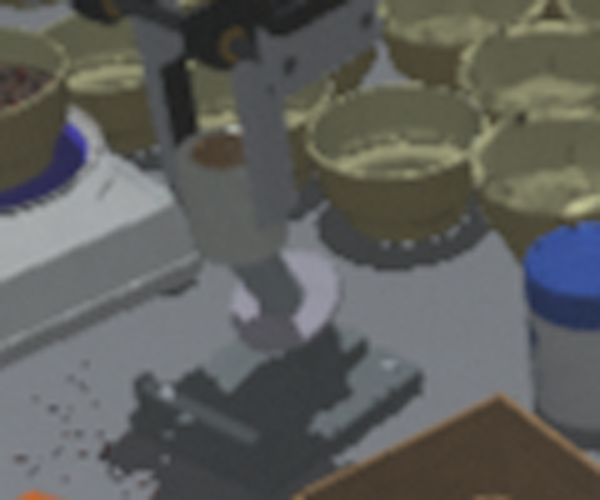

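>>> {"api": "step_arm", "payload": {"deltas": [{"dp": [0.07,0,0.02],"twist": 0},{"dp": [0.07,0,0.03],"twist": 0},{"dp": [0.07,0,0.04],"twist": 0},{"dp": [0.07,0,0.05],"twist": 0},{"dp": [0.07,0,0.06],"twist": 0},{"dp": [0,0,0],"twist": 0}]}}

```text
time_s: 24.75
ee_pos: [0.5188, 0.3328, 0.1203]
eef_rot: [-3.142, -0.001, -2.942]
force: [0.3, 0.1, -0.0]
grip_width: 0.0468
grip_force: 8.0
```

Run:
```python
from h import *
rollfit(('scene',),guess=(0,0,0,.3,0))
plan(F+.0174*L+[0,0,.0337-.019],np.pi+.20)
```

```text
rollfit n 222 mid [0.5267 0.334  0.1276] tilt lean/side deg [20.  0.] med res 0.0008 rel F: lean 0.0292 lat 0.0009 z 0.0656
t 24.8 pos [0.5189 0.3328 0.1204] yaw -2.9418 F [0.7 0.5 0.3] grip 0.047 8.0 q [ 0.51  0.52  1.41  0.    1.21 -1.26]
twist rows -0.003 then dp units [-0.49 -0.03  1.09]
```

>>> {"api": "step_arm", "payload": {"deltas": [{"dp": [-0.05,0,0.11],"twist": 0},{"dp": [-0.05,0,0.11],"twist": 0},{"dp": [-0.05,0,0.11],"twist": 0},{"dp": [-0.05,0,0.11],"twist": 0},{"dp": [-0.05,0,0.11],"twist": 0},{"dp": [-0.05,0,0.11],"twist": 0},{"dp": [0,0,0],"twist": 0}]}}

```text
time_s: 25.5
ee_pos: [0.5312, 0.3351, 0.0935]
eef_rot: [-3.141, -0.001, -2.942]
force: [0.1, -0.1, -0.9]
grip_width: 0.0465
grip_force: 8.0
```

>>> {"api": "step_arm", "payload": {"deltas": [{"dp": [-0.05,0,0.11],"twist": 0},{"dp": [-0.05,0,0.11],"twist": 0},{"dp": [-0.05,0,0.11],"twist": 0},{"dp": [-0.05,0,0.11],"twist": 0},{"dp": [0,0,0],"twist": 0}]}}

```text
time_s: 26.0
ee_pos: [0.5388, 0.3368, 0.0761]
eef_rot: [-3.141, -0.001, -2.942]
force: [0.6, -0.9, -1.1]
grip_width: 0.0468
grip_force: 8.0
```

Run:
```python
from h import *
rollfit(('scene',),guess=(0,0,0,.4,0))
plan(F+.0174*L+[0,0,.0337-.019],np.pi+.20)
```

```text
rollfit n 268 mid [0.5459 0.3357 0.0852] tilt lean/side deg [23.7 -1.2] med res 0.0014 rel F: lean 0.0101 lat -0.0013 z 0.0232
t 26.05 pos [0.5389 0.3368 0.0763] yaw -2.9419 F [-0.4  0.4 -1. ] grip 0.0467 8.0 q [ 0.5   0.61  1.38 -0.    1.15 -1.27]
twist rows -0.004 then dp units [ 0.02 -0.03 -0.01]
```

>>> {"api": "step_arm", "payload": {"deltas": [{"dp": [-0.03,0,0.06],"twist": 0},{"dp": [0,0,0],"twist": 0}]}}

```text
time_s: 26.25
ee_pos: [0.5402, 0.337, 0.0745]
eef_rot: [3.142, 0.0, -2.942]
force: [-2.5, -2.1, 2.8]
grip_width: 0.0467
grip_force: 8.0
```

>>> {"api": "step_arm", "payload": {"deltas": [{"dp": [0,0,0],"twist": 0},{"dp": [0,0,0],"twist": 0},{"dp": [0,0,0],"twist": 0},{"dp": [0,0,-0.5],"twist": 0},{"dp": [0,0,-0.9],"twist": 0},{"dp": [0,0,-0.9],"twist": 0},{"dp": [0,0,-0.9],"twist": 0},{"dp": [0,0,-0.9],"twist": 0}], "gripper": 0.7}}

```text
time_s: 27.05
ee_pos: [0.5399, 0.337, 0.2398]
eef_rot: [3.142, 0.0, -2.942]
force: [0.7, 0.5, 0.1]
grip_width: 0.0798
grip_force: 0.0
```

Run:
```python
from h import *
c=F+np.array([0,0,.0227])+.0106*L+np.array([0,0,.013])
rollfit(('scene',),guess=(0,0,0,.4,0),k=c)
rollfit(('top','scene','wrist'),guess=(0,0,0,.4,0),k=c)
p,P=shot('wrist'); q,_=shot('top')
save(np.hstack([p[200:420,200:450],cv2.resize(q[200:310,150:320],None,fx=2,fy=2)]),'w8.png')
print(ctrl.get_obs())
for r in ctrl.cut_out('wrist','core')[:3]: print(r['conf'],np.nanpercentile(P[r['pixels']],[3,50,97],axis=0).round(3).tolist())
```

```text
Traceback (most recent call last):
  File "h.py", line 29, in rollfit
    o=ctrl.get_obs(); g=np.array(o['ee_pos'])+[0,0,.019] if k=='r' else k
                                                            ^^^^^^
ValueError: The truth value of an array with more than one element is ambiguous. Use a.any() or a.all()
```

```bash
sed -i "s/if k=='r' else k/if isinstance(k,str) else k/" h.py
python3 - <<'E'
from h import *
c=F+np.array([0,0,.0227])+.0106*L+np.array([0,0,.013])
rollfit(('scene',),guess=(0,0,0,.4,0),k=c)
rollfit(('top','scene','wrist'),guess=(0,0,0,.4,0),k=c)
p,P=shot('wrist'); q,_=shot('top')
save(np.hstack([p[200:420,200:450],cv2.resize(q[200:310,150:320],None,fx=2,fy=2)]),'w8.png')
for r in ctrl.cut_out('wrist','core')[:3]: print(r['conf'],np.nanpercentile(P[r['pixels']],[3,50,97],axis=0).round(3).tolist())
E
```

```text
rollfit n 399 mid [0.5442 0.337  0.0846] tilt lean/side deg [28.7 -2. ] med res 0.0012 rel F: lean 0.0114 lat 0.0003 z 0.0226
rollfit n 2780 mid [0.5437 0.337  0.0842] tilt lean/side deg [29.1 -0.8] med res 0.0014 rel F: lean 0.012 lat 0.0003 z 0.0222
0.82 [[0.512, 0.126, 0.006], [0.528, 0.14, 0.037], [0.542, 0.156, 0.055]]
0.67 [[0.381, 0.283, 0.02], [0.4, 0.306, 0.03], [0.417, 0.33, 0.033]]
0.33 [[0.361, 0.158, 0.006], [0.381, 0.175, 0.025], [0.407, 0.206, 0.047]]
```

View pics/w8.png

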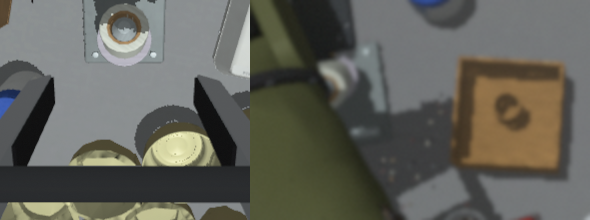

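Picture: the roll is seated on the spindle at (123,35), with its tip showing through the bore. The core stands in the scrap box at (515,115). The fit puts the roll's middle 25.3 mm out from the flange.

```bash
python3 -c "
from station import ctrl
print(ctrl.hand_in())"
```

```text
the job is handed in; nothing more can be done
None
```

The job is handed in. By my camera fit the wide-bored roll is fully home on the spindle and the brown core stands in the scrap box. I did not touch the narrow roll, still in the open drawer when last seen, or, as far as I could tell, anything else; no verdict was returned.

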